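# Clamp blanks with the slip-clutch cap and index the swivel vise to the cutter

## Task

Lay every aluminium blank from the bench flat in the open swivel vise, side by side along the jaws and each lengthwise from jaw to jaw, then turn the orange clutch cap clockwise until the jaw holds them all and the clutch slips. Then pull the red plunger up, twist it so that it stays out by itself and let go, swing the vise by its red post a sixth of a turn counter-clockwise to the cutting station, and twist the plunger back so that its pin drops fully home and locks it. Leave the oil bottle, the brush and the screwdriver where they are.

Things in the scene. Friction and masses are not known exactly. Their poses are not given: they have to be found in the camera images.
- blank1: bare aluminium blank, a square bar 60 mm long (its x) and 34 x 34 mm across, with a copper band round its middle and two dark cross bores, 0.19 kg, lying on a long side; origin at its centre (17 mm above what it lies on). All three are alike, any long side may be down and either end may point either way; one may be absent (None).
- blank2: another blank, as blank1.
- blank3: another blank, as blank1.
- mill: the blue bed of a small bench mill, 560 x 250 x 20 mm high, fixed. Origin on the bench surface under the swivel's axis; x points to the horizontal cutter head (which starts 185 mm along +x from the axis and is up to 150 mm high), z up. The bed reaches 150 mm to -x and 125 mm to either y side. All its heights here are above the bench.
- platform (a joint): angle (rad) of the aluminium swivel platform (radius 125 mm, top 45 mm above the bench) carrying vise, cap and post, about the vertical axis through mill, counter-clockwise from above. 0 = loading station (start), 1.047 = cutting station; stops 0.012 beyond each. The pin locks it at both; otherwise it turns with 0.3 N m of friction and stays where left.
- nest (a point): centre of the vise floor on the platform's top (45 mm above the bench), turning with it. x points from moving to fixed jaw, y along the jaws, z up. Fixed jaw's face at x = +30 mm, moving jaw's at -42 when fully open; jaws 150 mm long (y -75 to +75), 20 high. A clamped blank has its centre at x = 0, z = 17 mm. Three fit with centres at y = -58, 0, +58 mm; the row's ends are open.
- jaw_face (a point): middle of the moving jaw's smooth plastic face, which gives up to 1 mm and squares up blanks that lie a little askew (jaw 18 mm thick), axes as nest.
- jaw (a joint): travel of the moving jaw (m) towards the fixed jaw: 0 = fully open; 0.012 = just touching 60 mm blanks, up to 0.013 pressed on them. It is driven only by the screw, 5 mm per rad.
- screw (a joint): angle (rad) of the dark steel collar (radius 26 mm, with a white mark) under the cap, clockwise from above, 0 to 3.4: 0 = vise fully open. It starts partly turned. The collar stops turning once the blanks are tight (2.4 to 2.6).
- clutch (a joint): angle (rad) of the orange cap relative to the collar, clockwise from above: constant while the cap takes the collar along, grows while the clutch slips forward. It slips smoothly, either way, at about 0.3 N m; turned counter-clockwise at the open stop it slips too. The jaw keeps its grip when the cap is let go; turning counter-clockwise opens it.
- cap_top (a point): centre of the top of the orange fluted clutch cap (vertical axis, radius 20 mm, 30 mm high, top 142 mm above the bench), on the platform 95 mm from the swivel axis on the moving jaw's side. Nothing within 60 mm of its axis is higher than its underside. The grey screw box beneath is 50 x 60 mm, top 100 mm above the bench.
- post_top (a point): top of the red round swing post (radius 8 mm, 55 mm high, top 100 mm above the bench) at the rim of the platform, 130 mm from the swivel axis.
- plunger_pull (a joint): lift of the index plunger (m): 0 = pin home in a hole; 0.008 = pin riding on the platform's top between holes; 0.012 = cross bar resting on the sleeve's ledges (held out); 0.018 = upper stop. A spring pulls it down with 4 N at 0 and 7 N at 0.012. It can be twisted only while lifted more than 0.012.
- plunger_twist (a joint): twist (rad) of the plunger, clockwise from above: 0 = cross bar in line with the sleeve's slot, where the spring can draw it down; 1.57 = bar across the slot, where it rests on the ledges and stays out. Stops at both ends.
- wing_top (a point): centre of the top of the plunger's red wing grip, 44 (x) x 14 (y) x 24 mm high, top 124 mm above the bench when home; it stands on the fixed bracket 110 mm from the swivel axis and rises and twists with the plunger. Its x axis runs along the wing (at twist 0 along the mill's x).
- oil: yellow oil bottle, 56 mm across and 150 mm high; leave alone. Origin at its foot.
- brush: wooden chip brush 200 mm long lying on the bench; leave alone.
- driver: red-handled screwdriver 200 mm long lying on the bench; leave alone.
Not all that is in view belongs to the job. Leave any brown, green or yellow look-alike of the blank3 alone.

How it is judged:
By the outcome, as a careful person would: the job done as asked, in the order asked, and still so for the second after the job is handed in, with the robot touching nothing.
Of blank1, blank2, blank3 only 2 to 3 are there at a start; the rules pass over those that are not, and their reading is None.
At some moment in a run one of blank1, blank2, blank3 may be knocked a few centimetres aside while the robot is not near it.
Once in a run the grip may slacken for a moment while it holds something.
It also fails if it takes over 210 s, if anything falls off the work surface, if the arm or the gripper's body presses on something with over 40 N, if the wrist force passes 120 N, or if a joint passes its speed limit or range.

## Robot

A 6-joint arm with a two-finger parallel gripper is mounted at the origin on the work surface. World frame = base frame: x ahead of the robot, y to its left, z up, the work surface at z = 0. Lengths are in mm, angles in rad, forces in N, time in s.
With the tool pointing down it reaches from about 350 to 875 mm from the base axis. Payload 4.2 kg.
Tool frame: the origin (TCP) lies on the mounting face of the last link; the fingertips stand 173 mm ahead of it and the grasp point (between the pads) lies 155 mm ahead of it (tcp_to_grasp is the distance from the TCP to the grasp point, in mm); z points along the fingers, y is the direction in which the jaws open and shut (so a half turn about z gives the same grasp; the last joint's range is limited). The gripper opens to 85 mm and grips with 20 to 120 N. Pads are 22 mm wide; open, the fingers measure 114 mm over their backs; the gripper's body (76 mm by 85 mm) begins 54 mm behind the grasp point. The pads swing forward as they close: fully open they stand 13 mm farther back than shut.
Start: joints at [-0.996, 0.385, 0.008, 0, -1.194, -0.259], TCP at [194.126, -594.066, 404.712] pointing down, gripper open.
Joint ranges: [-3.14, 3.14], [-1.21, 2.06], [-1.07, 1.41], [-3.16, 2.05], [-2.99, -0.16], [-3.1, 3.1]. Speed limits (rad/s): [2.79, 2.79, 3.14, 3.14, 3.14, 3.14].

## Interface

Orientations are given as a unit quaternion [x, y, z, w].
In Python, from bench import * gives the robot as it stands. The module is installed in compiled form; this text tells all that it offers.
- The arm moves only by the tool apply_moves, never from a script. Its arguments are lists of equal length, an entry for each row: "fingers": the closure, from 0 (fully open) to 1 (shut); "dp": the shift along the world's x, y, z in cm, a list of three; "yaw": the turn about the world's z in degrees. A call has 1 to 10 rows; each row is the pose to reach, as a shift and turn from the pose measured when the call began; what a row does not reach only later rows make up. A row lasts 1/10 s, in which the tool goes at most 50 mm and 8.59 degrees, less where a joint would pass 70% of its speed; a pose out of reach is approached as far as the arm can. A call with a gripper value outside its range is refused whole. The fingers move at their own pace and stop on an object; the grip force is fixed at half the most. Time passes only in rows, so rows that repeat a pose let the fingers close. It gives the time, the measured TCP pose, the force and the opening at its end, in the units of the state.
- read_state(): the state, without advancing time (a new reading comes with each control period).
- get_image(name): name is "scene" or "side" or "wrist"; returns a dict with "color" (420x560x3 uint8, blue, green, red), "mtx" (3x3 intrinsics, pixels), "camera_from_world" (4x4, takes a point from world to camera coordinates); the wrist camera has in their place "tool_from_camera" (4x4, takes a point from camera to tool coordinates, whose origin is the TCP and whose axes are the flange's). Camera axes: x right, y down, z forward; pixel columns grow to the right and rows downward; lengths in mm; the calibration is good to about 2 mm. The wrist camera is an equidistant fisheye: a pixel r from the principal point sees the ray r / f radians off the axis. A picture is of the moment at which its call begins: read the wrist's pose just before it. There is no depth.
- job_done(): hands the job in, once; it reports no verdict.
The state is a dict: "clock": time; "joints": joint angles; "joint_vel": joint speeds; "joint_efforts": joint torques, N m; "position": TCP position; "ee_rot": TCP orientation; "contact_force": force on the tool from outside, world axes, zero at the start; "wrist_torque": the same for the moment, N m; "gripper_width": finger opening in mm.
Only numpy, scipy, OpenCV 4.12 (cv2) and the standard library are available. Lean on these libraries where they do the work, as an engineer would, in place of code of your own. Each camera call takes 0.05 s, during which the arm holds its last target. There are 200 camera calls.

## Working session

There is one attempt and no reset: what is moved stays moved. The work goes in short steps, Python scripts to look and compute and a tool call to move; the robot and the scene stay as the last step left them, time stands still between calls to the robot, and variables do not carry over. Pictures are saved under pics/ and viewed, about 12 in all and at most 16, crops included, and the job is handed in when it is done.

Besides the shell and the picture viewer there is one more tool, called after "Request:" in YAML: its name, and indented under it one key for each argument. apply_moves: Moves the arm, as the interface text tells. Its arguments: {"type":"object","properties":{"fingers":{"type":"array","items":{"type":"number"}},"dp":{"type":"array","items":{"type":"array","items":{"type":"number"}}},"yaw":{"type":"array","items":{"type":"number"}}},"required":["fingers","dp","yaw"]}

```bash
mkdir -p pics; cat > h.py <<'E'
from bench import *
import numpy as np, cv2
from scipy.spatial.transform import Rotation as R
def ray(im,u,v,st=None):
    K=im["mtx"]
    if "camera_from_world" in im:
        T=np.linalg.inv(im["camera_from_world"]); d=np.linalg.inv(K)@[u,v,1]
    else:
        x=(u-K[0,2])/K[0,0]; y=(v-K[1,2])/K[1,1]; t=np.hypot(x,y)
        s=np.sin(t)/t if t>1e-9 else 1
        d=np.array([x*s,y*s,np.cos(t)])
        W=np.eye(4); W[:3,:3]=R.from_quat(st["ee_rot"]).as_matrix(); W[:3,3]=st["position"]
        T=W@im["tool_from_camera"]
    return T[:3,3],T[:3,:3]@d
def onz(im,u,v,z,st=None):
    o,d=ray(im,u,v,st); return o+d*(z-o[2])/d[2]
def proj(im,p,st=None):
    p=np.append(p,1)
    if "camera_from_world" in im:
        c=(im["camera_from_world"]@p)[:3]; q=im["mtx"]@c; return q[:2]/q[2]
    W=np.eye(4); W[:3,:3]=R.from_quat(st["ee_rot"]).as_matrix(); W[:3,3]=st["position"]
    c=(np.linalg.inv(W@im["tool_from_camera"])@p)[:3]; r=np.hypot(c[0],c[1]); t=np.arctan2(r,c[2])
    K=im["mtx"]; return np.array([K[0,2]+K[0,0]*t*c[0]/r,K[1,2]+K[1,1]*t*c[1]/r])
E
python3 - <<'E'
from h import *
for n in ["scene","side","wrist"]:
    st=read_state(); im=get_image(n); cv2.imwrite(f"pics/{n}0.png",im["color"])
    print(n,im["mtx"].round(1).tolist(), np.round(im.get("camera_from_world",im.get("tool_from_camera")),3).tolist())
print(read_state())
E
```

```text
scene [[404.0, 0.0, 282.1], [0.0, 404.0, 214.4], [0.0, 0.0, 1.0]] [[-0.768, 0.64, -0.004, 389.342], [0.486, 0.579, -0.654, -215.22], [-0.417, -0.504, -0.756, 1566.216], [0.0, 0.0, 0.0, 1.0]]
side [[394.2, 0.0, 276.0], [0.0, 394.2, 218.0], [0.0, 0.0, 1.0]] [[-0.968, -0.253, -0.007, 529.57], [-0.17, 0.671, -0.721, 146.558], [0.187, -0.697, -0.692, 1036.509], [0.0, 0.0, 0.0, 1.0]]
wrist [[325.2, 0.0, 273.4], [0.0, 325.2, 210.6], [0.0, 0.0, 1.0]] [[-0.001, -0.952, -0.307, 78.841], [1.0, -0.0, -0.001, -0.514], [0.001, -0.307, 0.952, 29.731], [0.0, 0.0, 0.0, 1.0]]
{'clock': 0.15, 'joints': array([-9.96409030e-01,  3.85394482e-01,  6.94598554e-03, -3.64531219e-04,
       -1.19400545e+00, -2.58560210e-01]), 'joint_vel': array([ 8.45957064e-05, -1.51789110e-03,  4.37241537e-03, -3.01937133e-04,
       -4.10989590e-04, -1.14855541e-03]), 'joint_efforts': array([-3.59072792e-04, -3.92677796e+01,  1.88581538e+01,  4.18859750e+00,
       -3.40445273e-03, -1.01946517e-05]), 'position': array([ 194.09117422, -593.94466178,  403.86442593]), 'ee_rot': array([-1.57191631e-01,  9.87567757e-01,  8.26503445e-04, -1.80343679e-04]), 'contact_force': array([0.74930931, 0.01599915, 0.10256041]), 'wrist_torque': array([ 0.04719766,  0.03151071, -0.02786496]), 'gripper_width': 85.51935097655742}
```

View pics/scene0.png

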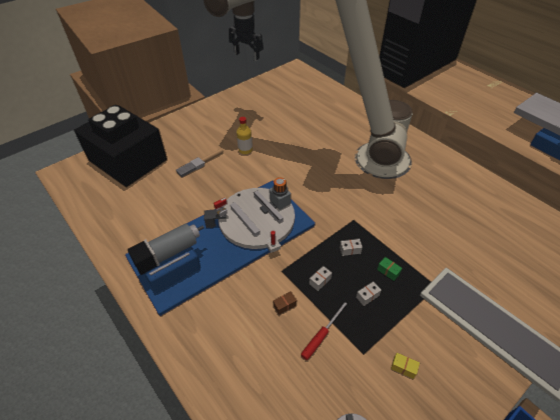

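View pics/side0.png

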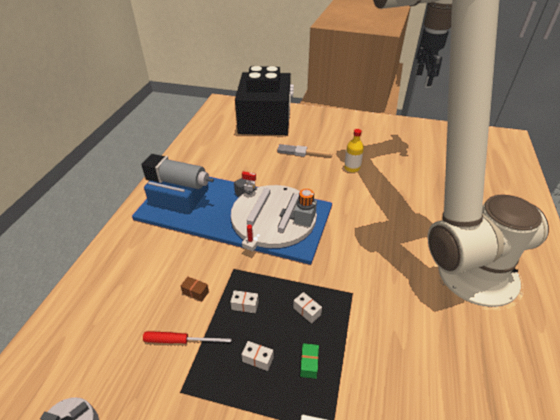

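The first pictures show three silver blanks with copper bands on the black mat, at scene pixels (351,247), (320,278) and (369,293). The look-alikes are green (390,268), brown (285,303) and yellow (405,365), and I reject those. The cap is at (280,187), the plunger at (220,204) and the post at (273,240).

```bash
python3 - <<'E'
from h import *
a=cv2.imread("pics/scene0.png"); b=cv2.imread("pics/side0.png")
c=cv2.resize(a[165:315,120:420],None,fx=2.6,fy=2.6,interpolation=cv2.INTER_CUBIC)
cv2.imwrite("pics/crop1.png",c[:, :800])
S=get_image("scene");D=get_image("side")
def tri(p,q):
    o1,d1=ray(S,*p);o2,d2=ray(D,*q)
    d1/=np.linalg.norm(d1);d2/=np.linalg.norm(d2)
    A=np.c_[d1,-d2];t=np.linalg.lstsq(A,o2-o1,rcond=None)[0]
    x,y=o1+t[0]*d1,o2+t[1]*d2
    return (x+y)/2,np.linalg.norm(x-y)
def comps(im,name):
    h=cv2.cvtColor(im,cv2.COLOR_BGR2HSV)
    out={}
    m={"white":cv2.inRange(h,(0,0,140),(180,45,255)),"orange":cv2.inRange(h,(8,150,150),(18,255,255)),"red":cv2.inRange(h,(0,170,90),(4,255,255))|cv2.inRange(h,(176,170,90),(180,255,255)),"blue":cv2.inRange(h,(100,150,50),(125,255,255))}
    for k,x in m.items():
        n,l,s,cc=cv2.connectedComponentsWithStats(x)
        print(name,k,[(s[i].tolist(),cc[i].round(1).tolist()) for i in range(1,n) if s[i,4]>12 and cc[i][1]>120])
comps(S["color"],"scene");comps(D["color"],"side")
for p,q in [((351,247),(307,306)),((320,278),(244,301)),((369,293),(257,355))]:
    print(tri(p,q), onz(S,*p,17),onz(D,*q,17))
E
```

```text
scene white [([104, 121, 11, 7, 57], [109.0, 123.8]), ([383, 124, 21, 20, 159], [397.0, 134.2]), ([358, 144, 9, 23, 132], [362.4, 155.7]), ([397, 153, 13, 21, 136], [403.1, 164.1]), ([220, 188, 74, 61, 2203], [255.0, 219.4]), ([352, 239, 9, 9, 45], [355.8, 243.5]), ([145, 240, 9, 14, 21], [149.1, 246.6]), ([342, 241, 10, 9, 50], [346.2, 244.8]), ([318, 267, 13, 10, 57], [324.3, 272.0]), ([422, 268, 138, 130, 1181], [488.7, 326.1]), ([311, 273, 13, 12, 63], [317.1, 278.5]), ([367, 283, 13, 11, 61], [373.1, 288.0]), ([359, 288, 13, 12, 68], [364.9, 293.4]), ([353, 414, 12, 6, 41], [357.7, 417.3]), ([339, 416, 6, 4, 17], [342.1, 417.9])]
scene orange [([275, 177, 11, 9, 37], [279.6, 181.2])]
scene red [([214, 200, 12, 6, 28], [218.2, 202.1]), ([301, 327, 27, 32, 305], [314.5, 342.7])]
scene blue [([533, 129, 27, 17, 196], [547.3, 137.1]), ([536, 141, 12, 11, 39], [542.9, 146.2]), ([547, 148, 10, 5, 17], [552.4, 150.2]), ([262, 182, 11, 6, 33], [268.2, 184.8]), ([281, 202, 33, 42, 373], [299.4, 223.3]), ([188, 216, 17, 11, 84], [197.8, 221.8]), ([145, 225, 123, 90, 3592], [201.7, 268.0])
[... 1147 characters left out ...]
], [247.9, 175.8]), ([247, 225, 5, 16, 64], [249.4, 232.2]), ([143, 332, 44, 12, 442], [164.3, 337.1])]
side blue [([133, 179, 109, 67, 3766], [193.8, 211.3]), ([256, 201, 75, 63, 1083], [305.0, 238.7])]
(array([412.57945555, 223.54593383,  20.98388375]), np.float64(1.7205453452265889)) [410.58688696 222.72357266  17.        ] [412.7295747  219.90616969  17.        ]
(array([563.85394952, 243.73630408,  17.74447603]), np.float64(1.2112292002281115)) [563.20852809 242.80131298  17.        ] [564.13204603 243.95695068  17.        ]
(array([492.52809896, 371.72836659,  21.8754129 ]), np.float64(0.763231391321067)) [489.67247309 369.94645347  17.        ] [493.49340235 369.80499925  17.        ]
```

View pics/crop1.png

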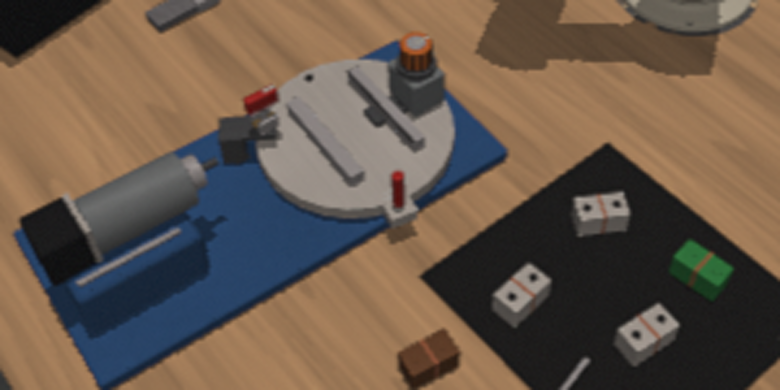

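```bash
python3 - <<'E'
from h import *
S=get_image("scene");D=get_image("side")
c=lambda u,v:(u/2.6+120,v/2.6+165)
print("cap",onz(S,*c(415,42),142),onz(D,306,192.5,142))
print("post",onz(S,*c(398,174),100),onz(D,249.5,225.5,100))
print("wing",onz(S,*c(261,95),124),onz(D,248,174,124))
# platform outer points at z=45 (top rim)
for im,pts in((S,[c(257,145),c(456,128),c(352,59),c(330,205),c(280,185),c(440,80)]),(D,[(231,214),(317,213),(274,187),(270,243)])):
    P=np.array([onz(im,*p,45)[:2] for p in pts])
    A=np.c_[2*P,np.ones(len(P))];s=np.linalg.lstsq(A,(P**2).sum(1),rcond=None)[0]
    print("plat",s[:2],np.sqrt(s[2]+s[:2]@s[:2]))
e=[onz(S,*c(507,155),20),onz(S,*c(105,387),20),onz(S,*c(17,233),20),onz(S,*c(395,40),20)]
print("bed corners",np.round(e))
print("jawF", np.round([onz(S,*c(293,98),65),onz(S,*c(360,176),65)]),"jawM",np.round([onz(S,*c(353,70),65),onz(S,*c(419,143),65)]))
# blank orientation: two white halves
for (p,q),(r,t) in [(((346.2,244.8),(355.8,243.5)),((301.7,299.1),(312.6,308))),(((317.1,278.5),(324.3,272)),((236.9,296.9),(250.8,298.9))),(((364.9,293.4),(373.1,288)),((249.6,349.7),(264.2,354.7)))]:
    for im,a,b in((S,p,q),(D,r,t)):
        A=onz(im,*a,30);B=onz(im,*b,30);d=B-A;print(((A+B)/2).round(),np.degrees(np.arctan2(d[1],d[0])).round(1)%180)
E
```

```text
cap [475.05451383 -49.80505417 142.        ] [475.39817229 -47.58059248 142.        ]
post [600.31361507  70.51353698 100.        ] [599.94387519  70.21999202 100.        ]
wing [ 661.58622173 -112.91199276  124.        ] [ 659.53298115 -109.39511151  124.        ]
plat [565.32526062 -54.18180142] 126.5245698730487
plat [565.63261743 -48.56942732] 121.72980441746118
bed corners [[ 437.   85.   20.]
 [ 983.   44.   20.]
 [ 966. -202.   20.]
 [ 415. -167.   20.]]
jawF [[ 608. -132.   65.]
 [ 620.   22.   65.]] jawM [[ 520. -123.   65.]
 [ 534.   28.   65.]]
[411. 221.  30.] 149.4
[413. 222.  30.] 149.0
[561. 243.  30.] 4.900000000000006
[564. 244.  30.] 4.699999999999989
[491. 369.  30.] 174.2
[493. 370.  30.] 174.6
```

Request:
apply_moves:
  fingers: [0,0,0,0,0,0,0,0,0,0]
  dp:
    - [2.1,4.1,0]
    - [4.2,8.2,0]
    - [6.3,12.3,0]
    - [8.4,16.4,0]
    - [10.5,20.5,0]
    - [12.6,24.6,0]
    - [14.7,28.7,0]
    - [16.8,32.8,0]
    - [18.9,36.9,0]
    - [21,41,0]
  yaw: [0,0,0,0,0,0,0,0,0,0]

```text
clock: 1.35
position: [404.4, -182.2, 404.9]
ee_rot: [-0.157, 0.988, 0.0, 0.001]
contact_force: [0.6, 0.3, 0.0]
gripper_width: 85.3
```

Request:
apply_moves:
  fingers: [0,0,0,0,0,0]
  dp:
    - [2.3,4.5,0]
    - [4.6,9,0]
    - [7,13.5,-3]
    - [7,13.5,-6]
    - [7,13.5,-6]
    - [7,13.5,-6]
  yaw: [5,10,15,20,20,20]

```text
clock: 1.95
position: [474.5, -47.2, 345.0]
ee_rot: [-0.326, 0.945, -0.0, -0.0]
contact_force: [-0.5, -1.0, 0.3]
gripper_width: 85.7
```

```bash
python3 - <<'E'
from h import *
st=read_state(); im=get_image("wrist"); cv2.imwrite("pics/w1.png",im["color"])
np.save("w1.npy",dict(st=st,im=im),allow_pickle=True)
print(st["position"],st["joints"],np.degrees(2*np.arctan2(st["ee_rot"][1],st["ee_rot"][0]))-90)
print(proj(im,[475.2,-48.7,142],st),proj(im,[600,70,100],st),proj(im,[660.5,-111,124],st))
E
```

```text
[474.54728564 -47.22066632 344.95318167] [ 2.42574714e-01  1.90166720e-01 -4.32795069e-01  2.54934196e-04
 -9.48300250e-01 -1.14900743e+00] 128.0737501551231
[271.71960921 248.0598291 ] [289.58607491 389.07346152] [ 88.1334286  344.53477523]
```

View pics/w1.png

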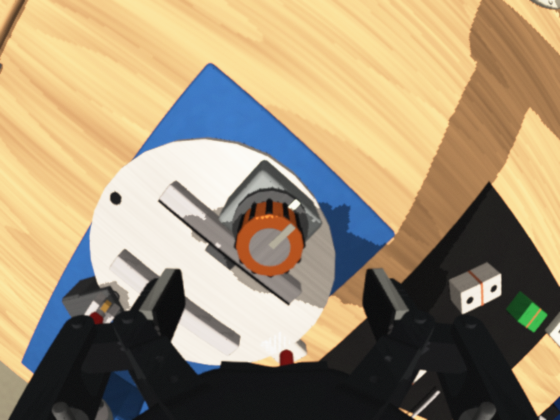

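```bash
python3 - <<'E'
from h import *
w=np.load("w1.npy",allow_pickle=True).item();st,im=w["st"],w["im"]
h=cv2.cvtColor(im["color"],cv2.COLOR_BGR2HSV)
m=cv2.inRange(h,(5,150,120),(16,255,255));m[:200]=0;m[300:]=0;m[:,:220]=0;m[:,320:]=0
n,l,s,c=cv2.connectedComponentsWithStats(m);i=1+s[1:,4].argmax();print(s[i],c[i])
for u,v in[(269,246),tuple(c[i])]:print(onz(im,u,v,142,st))
# jaw top edges
for a,z in[((160,192),65),((288,303),65),((122,250),65),((239,338),65),((176,182),65),((113,262),65),((227,352),65)]:print(a,onz(im,*a,z,st).round(1))
P=np.array([onz(im,*p,45,st)[:2] for p in[(91,215),(205,139),(335,290),(200,365),(130,160),(325,245)]])
A=np.c_[2*P,np.ones(len(P))];q=np.linalg.lstsq(A,(P**2).sum(1),rcond=None)[0];print(q,np.sqrt(q[2]+q[:2]@q[:2]))
print("post",onz(im,287,357,100,st))
E
```

```text
[ 236  202   67   74 2106] [268.26638177 239.31813865]
[475.13630462 -50.75753823 142.        ]
[472.05278336 -53.68170024 142.        ]
(160, 192) [ 521.2 -130.8   65. ]
(288, 303) [537.9  18.5  65. ]
(122, 250) [ 591.4 -132.7   65. ]
(239, 338) [601.    7.8  65. ]
(176, 182) [ 505.6 -124.2   65. ]
(113, 262) [ 609.2 -134.5   65. ]
(227, 352) [625.1   9.4  65. ]
[ 5.73551334e+02 -5.78317798e+01 -3.16486838e+05] 125.77284683153144
post [566.81171555  39.46517719 100.        ]
```

Request:
apply_moves:
  fingers: [0,0,0,0.2,1,1,1,1,1,1]
  dp:
    - [0,0,-2]
    - [0,0,-4]
    - [0,0,-5.6]
    - [0,0,-5.6]
    - [0,0,-5.6]
    - [0,0,-5.6]
    - [0,0,-5.6]
    - [0,0,-5.6]
    - [0,0,-5.6]
    - [0,0,-5.6]
  yaw: [0,0,0,0,0,0,0,0,0,0]

```text
clock: 3.0
position: [475.6, -47.9, 292.3]
ee_rot: [-0.326, 0.945, -0.001, 0.003]
contact_force: [0.4, -1.8, 4.4]
gripper_width: 38.0
```

Request:
apply_moves:
  fingers: [1,1,1,1,1,1,1,1,1,1]
  dp:
    - [0,0,0]
    - [0,0,0]
    - [0,0,0]
    - [0,0,0]
    - [0,0,0]
    - [0,0,0]
    - [0,0,0]
    - [0,0,0]
    - [0,0,0]
    - [0,0,0]
  yaw: [8,16,24,32,40,48,56,64,72,80]

```text
clock: 4.0
position: [474.7, -48.5, 292.4]
ee_rot: [0.858, -0.513, -0.002, -0.002]
contact_force: [-1.9, -2.4, -1.2]
gripper_width: 37.8
```

```bash
python3 - <<'E'
from h import *
st=read_state();print(st["wrist_torque"],st["joints"][[0,5]])
im=get_image("wrist"); cv2.imwrite("pics/w2.png",im["color"][100:400])
E
```

```text
[-0.97369501  0.48161759 -0.28170386] [0.23791437 0.26134188]
```

View pics/w2.png

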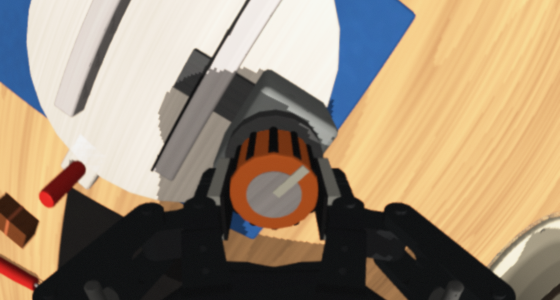

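The gripper holds the cap squarely, and the torque is about 0.28 N m, so the clutch is probably slipping at the open stop. I'll turn further to be sure.

Request:
apply_moves:
  fingers: [1,1,1,1,1,1,1,1,1,1]
  dp:
    - [0,0,0]
    - [0,0,0]
    - [0,0,0]
    - [0,0,0]
    - [0,0,0]
    - [0,0,0]
    - [0,0,0]
    - [0,0,0]
    - [0,0,0]
    - [0,0,0]
  yaw: [8,16,24,32,40,48,56,64,72,80]

```text
clock: 5.05
position: [474.6, -49.4, 292.5]
ee_rot: [0.987, 0.162, -0.003, 0.0]
contact_force: [1.2, -6.2, -6.2]
gripper_width: 38.3
```

```bash
python3 - <<'E'
from h import *
st=read_state();print(st["wrist_torque"],st["joints"][[0,5]])
E
```

```text
[-1.99251458 -0.54843218 -0.23562713] [0.23786712 1.65738746]
```

Request:
apply_moves:
  fingers: [0,0,0,0,0,0,0,0,0,0]
  dp:
    - [0,0,0]
    - [0,0,0]
    - [0,0,0]
    - [0,0,3]
    - [0,0,6]
    - [0,0,9]
    - [0,2,12]
    - [0,4,12]
    - [0,6,12]
    - [0,6,12]
  yaw: [0,0,0,0,0,0,-8,-16,-24,-24]

```text
clock: 6.05
position: [474.5, 12.2, 413.3]
ee_rot: [0.999, -0.047, -0.002, -0.001]
contact_force: [-0.2, -0.1, 0.4]
gripper_width: 85.7
```

```bash
python3 - <<'E'
from h import *
st=read_state(); im=get_image("wrist")
np.save("w3.npy",dict(st=st,im=im),allow_pickle=True)
c=im["color"].copy()
ax=np.array([570,-56.]);t=np.radians(-4.4);X=np.array([np.cos(t),np.sin(t)]);Y=np.array([-X[1],X[0]])
for x,y,z in[(30,-75,65),(30,75,65),(-42,-75,65),(-42,75,65),(0,0,45),(-95,0,142)]:
    p=proj(im,[*(ax+x*X+y*Y),z],st);print((x,y),p.round());cv2.circle(c,tuple(int(v) for v in p),3,(255,0,255),1)
cv2.imwrite("pics/w3.png",cv2.resize(c,None,fx=1.42,fy=1.42))
E
```

```text
(30, -75) [406.  61.]
(30, 75) [256.  55.]
(-42, -75) [405. 130.]
(-42, 75) [257. 128.]
(0, 0) [331.  87.]
(-95, 0) [350. 202.]
```

View pics/w3.png

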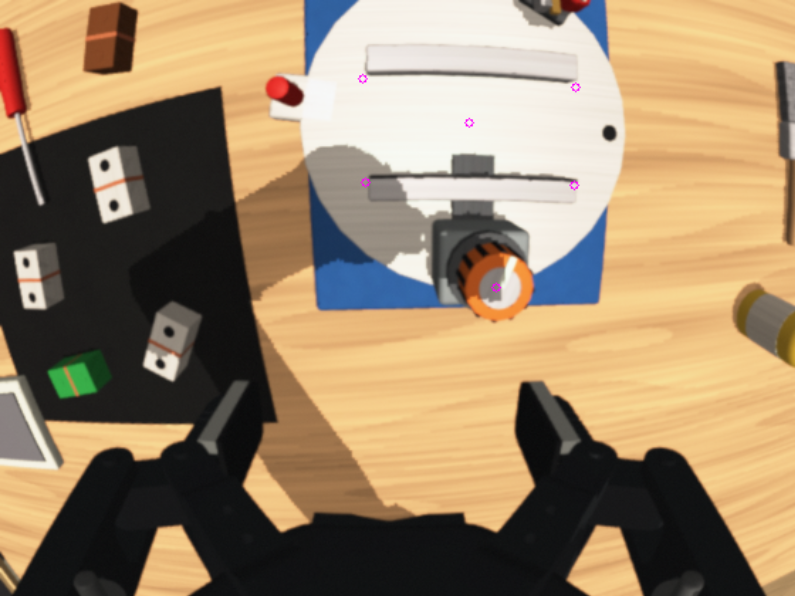

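Both jaw edges sit about 3.6 mm further along +x than predicted and the spacing matches, so the vise is fully open. The nest is at about (573.5,-57.5). Next I go over the first blank.

Request:
apply_moves:
  fingers: [0,0,0,0,0,0,0]
  dp:
    - [-1.5,4.5,0]
    - [-3,9,0]
    - [-4.5,13.5,0]
    - [-6.2,18,-3]
    - [-6.2,21,-7]
    - [-6.2,21,-10]
    - [-6.2,21,-10]
  yaw: [-5,-10,-15,-20,-25.4,-25.4,-25.4]

```text
clock: 6.8
position: [411.3, 220.9, 309.0]
ee_rot: [0.965, -0.264, -0.005, 0.003]
contact_force: [0.0, -1.7, -0.5]
gripper_width: 85.4
```

```bash
cat > blanks.py <<'E'
from h import *
def yaw(st): return (np.degrees(2*np.arctan2(st["ee_rot"][1],st["ee_rot"][0]))-90)%180
def find(which):
    """light blobs on the black mat -> blank centre and long-axis angle via wrist camera"""
    st=read_state(); im=get_image(which); c=im["color"]
    h=cv2.cvtColor(c,cv2.COLOR_BGR2HSV)
    w=cv2.inRange(h,(0,0,125),(180,70,255))
    return st,im,w
if __name__=="__main__":
    S=get_image("scene");D=get_image("side")
    for im,n in((S,"scene"),(D,"side")):
        h=cv2.cvtColor(im["color"],cv2.COLOR_BGR2HSV)
        m=cv2.inRange(h,(0,0,95),(180,60,255));m=cv2.morphologyEx(m,cv2.MORPH_CLOSE,np.ones((4,4)))
        k,l,s,cc=cv2.connectedComponentsWithStats(m)
        for i in range(1,k):
            p=onz(im,*cc[i],24)
            if 380<p[0]<620 and 130<p[1]<460 and s[i,4]>40: print(n,cc[i].round(),p.round(),s[i,4])
    st=read_state();print(st["position"].round(1),"yaw",yaw(st).round(1),st["gripper_width"],st["joints"].round(2))
E
python3 blanks.py; python3 - <<'E'
from h import *
st=read_state(); im=get_image("wrist"); np.save("w4.npy",dict(st=st,im=im),allow_pickle=True)
cv2.imwrite("pics/w4.png",im["color"])
print(proj(im,[412,222,34],st))
E
```

```text
scene [355. 246.] [402. 230.  24.] 69
scene [322. 276.] [559. 245.  24.] 214
scene [370. 292.] [489. 371.  24.] 229
scene [337. 316.] [614. 364.  24.] 73
side [245. 302.] [559. 251.  24.] 518
side [308. 308.] [408. 229.  24.] 515
side [212. 340.] [600. 364.  24.] 142
side [258. 356.] [489. 375.  24.] 646
[413.  221.2 313.4] yaw 59.4 85.33704329482444 [ 0.84  0.22 -0.49 -0.01 -0.86  0.2 ]
[272.38720695 208.60811212]
```

View pics/w4.png

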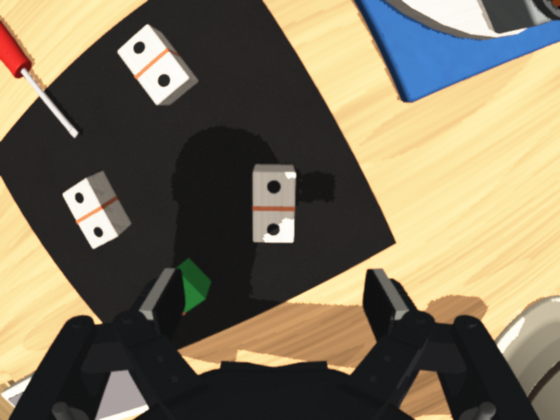

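Request:
apply_moves:
  fingers: [0.2,0.3,0.3,0.3,0.3,1,1,1,1,1]
  dp:
    - [0,0.1,-4]
    - [0,0.1,-8]
    - [0,0.1,-11]
    - [0,0.1,-13.3]
    - [0,0.1,-13.3]
    - [0,0.1,-13.3]
    - [0,0.1,-13.3]
    - [0,0.1,-13.3]
    - [0,0.1,-13.3]
    - [0,0.1,-13.3]
  yaw: [0,0,0,0,0,0,0,0,0,0]

```text
clock: 7.95
position: [414.1, 222.7, 183.8]
ee_rot: [0.965, -0.264, -0.0, -0.004]
contact_force: [0.9, -1.1, 8.1]
gripper_width: 33.2
```

Request:
apply_moves:
  fingers: [1,1,1,1,1,1,1,1,1,1]
  dp:
    - [0,0,4]
    - [0,0,8]
    - [0,0,12]
    - [1.5,-3.4,16]
    - [3.5,-7.5,16]
    - [5.5,-12,16]
    - [7.5,-16.5,16]
    - [9.5,-21,16]
    - [11.5,-25.5,16]
    - [13.5,-30,16]
  yaw: [0,0,0,0,5,10,15,20,26.2,26.2]

```text
clock: 8.95
position: [549.2, -79.3, 344.9]
ee_rot: [0.999, -0.038, -0.0, -0.004]
contact_force: [1.1, 1.4, -0.4]
gripper_width: 32.8
```

Request:
apply_moves:
  fingers: [1,1,1,1]
  dp:
    - [1.5,-3.7,0]
    - [1.5,-3.7,-4]
    - [1.5,-3.7,-6]
    - [1.5,-3.7,-6]
  yaw: [0,0,0,0]

```text
clock: 9.35
position: [562.6, -116.9, 282.3]
ee_rot: [0.999, -0.039, -0.004, -0.004]
contact_force: [0.2, -0.5, -1.0]
gripper_width: 33.0
```

```bash
cat > look.py <<'E'
import sys
from blanks import *
# overlay of the nest model (floor slots, jaw faces) on the wrist picture
n=sys.argv[1]
st=read_state(); im=get_image("wrist"); np.save(n+".npy",dict(st=st,im=im),allow_pickle=True)
print(st["position"].round(1),yaw(st).round(2),round(st["gripper_width"],1),st["contact_force"].round(1))
c=im["color"].copy()
ax=np.array([573.5,-57.5]);t=np.radians(-4.4);X=np.array([np.cos(t),np.sin(t)]);Y=np.array([-X[1],X[0]])
for x,y,z in[(30,-75,65),(30,75,65),(-42,-75,65),(-42,75,65),(0,0,45),(-95,0,142)]:
    p=proj(im,[*(ax+x*X+y*Y),z],st);cv2.circle(c,tuple(int(v) for v in p),3,(255,0,255),1)
cv2.imwrite(f"pics/{n}.png",cv2.resize(c,None,fx=1.42,fy=1.42))
E
python3 look.py w5
```

```text
[ 562.6 -116.9  282.3] 85.59 33.0 [ 0.2 -0.5 -1. ]
```

View pics/w5.png

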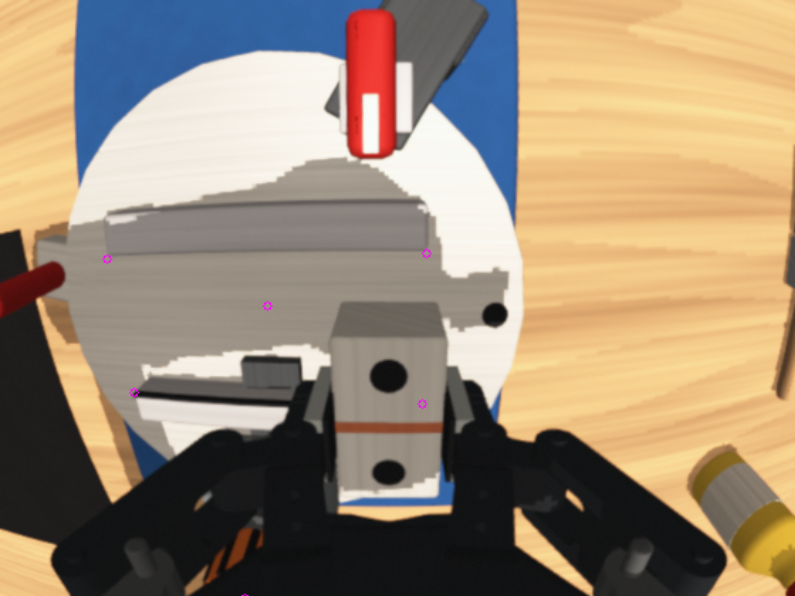

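```bash
python3 - <<'E'
from h import *
w=np.load("w5.npy",allow_pickle=True).item();st,im=w["st"],w["im"]
print(onz(im,388/1.42,427/1.42,st["position"][2]-150,st), st["position"])
E
```

```text
[ 559.87284939 -115.94986304  132.28305962] [ 562.6418204  -116.85192305  282.28305962]
```

Request:
apply_moves:
  fingers: [1,1,1,1,1,1]
  dp:
    - [0.1,0.2,-2]
    - [0.1,0.2,-4]
    - [0.1,0.2,-5]
    - [0.1,0.2,-5.2]
    - [0.1,0.2,-5.2]
    - [0.1,0.2,-5.2]
  yaw: [0,0,0,0,0,0]

```text
clock: 10.0
position: [565.3, -114.4, 234.0]
ee_rot: [0.999, -0.037, -0.0, -0.004]
contact_force: [-0.5, -0.3, -1.4]
gripper_width: 33.0
```

Request:
apply_moves:
  fingers: [1,1,1,0.45,0.45,0.45,0.45]
  dp:
    - [0,0,-0.4]
    - [0,0,-0.5]
    - [0,0,-0.5]
    - [0,0,-0.5]
    - [0,0,-0.5]
    - [0,0,-0.5]
    - [0,0,-0.5]
  yaw: [0,0,0,0,0,0,0]

```text
clock: 10.7
position: [565.4, -114.4, 229.1]
ee_rot: [0.999, -0.037, 0.0, -0.004]
contact_force: [-0.9, 0.5, -0.3]
gripper_width: 46.8
```

Request:
apply_moves:
  fingers: [0.45,0.45,0.45,0.45,0,0,0,0,0,0]
  dp:
    - [0,0,3]
    - [0,0,6]
    - [0,4,10]
    - [0,8,10]
    - [0,12.5,10]
    - [0,17,10]
    - [0,21.5,10]
    - [0,26,10]
    - [0,30.5,10]
    - [0,35.5,10]
  yaw: [0,0,0,0,0,3,6,9,9.2,9.2]

```text
clock: 11.7
position: [565.0, 242.1, 329.5]
ee_rot: [0.999, 0.043, -0.0, -0.004]
contact_force: [1.5, 0.2, -0.1]
gripper_width: 85.4
```

```bash
python3 blanks.py; python3 - <<'E'
from h import *
st=read_state(); im=get_image("wrist"); np.save("w6.npy",dict(st=st,im=im),allow_pickle=True)
c=im["color"]
for p in([564,244,34],):
    q=proj(im,p,st).astype(int);print(q);cv2.circle(c,tuple(map(int,q)),4,(255,0,255),1)
S=get_image("scene")["color"]
cv2.imwrite("pics/w6.png",np.hstack([c[:,:400],cv2.resize(S[165:305,210:344],(400,420))]))
E
```

```text
scene [324. 274.] [548. 243.  24.] 107
side [245. 302.] [559. 251.  24.] 505
side [210. 340.] [603. 366.  24.] 127
side [258. 356.] [489. 376.  24.] 604
[565.2 245.8 329. ] yaw 95.3 85.32506335058456 [ 0.67  0.43 -0.12 -0.01 -1.02  1.  ]
[277 204]
```

View pics/w6.png

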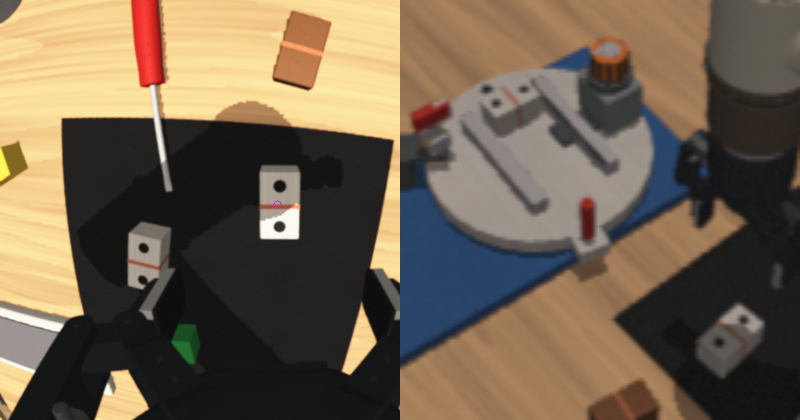

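Request:
apply_moves:
  fingers: [0.2,0.3,0.3,0.3,0.3,1,1,1,1,1]
  dp:
    - [-0.2,-0.1,-4]
    - [-0.2,-0.1,-8]
    - [-0.2,-0.1,-12]
    - [-0.2,-0.1,-14.6]
    - [-0.2,-0.1,-14.6]
    - [-0.2,-0.1,-14.6]
    - [-0.2,-0.1,-14.6]
    - [-0.2,-0.1,-14.6]
    - [-0.2,-0.1,-14.6]
    - [-0.2,-0.1,-14.6]
  yaw: [0,0,0,0,0,0,0,0,0,0]

```text
clock: 12.9
position: [563.7, 241.1, 185.1]
ee_rot: [0.999, 0.044, 0.001, -0.004]
contact_force: [-0.5, -0.1, 7.0]
gripper_width: 32.9
```

Request:
apply_moves:
  fingers: [1,1,1,1,1,1,1,1,1,1]
  dp:
    - [0,0,4]
    - [0,0,8]
    - [0,-3,12]
    - [0,-7.5,13]
    - [0,-12,13]
    - [0.5,-16.5,13]
    - [0.5,-21,13]
    - [0.5,-25.5,13]
    - [0.5,-29.8,12]
    - [0.5,-29.8,10]
  yaw: [0,0,0,-3,-6,-9.7,-9.7,-9.7,-9.7,-9.7]

```text
clock: 13.9
position: [568.4, -61.1, 286.5]
ee_rot: [0.999, -0.043, 0.004, -0.005]
contact_force: [0.2, 0.6, -2.7]
gripper_width: 33.2
```

```bash
python3 look.py w7
```

```text
[568.4 -61.1 286.5] 85.05 33.2 [ 0.2  0.6 -2.7]
```

View pics/w7.png

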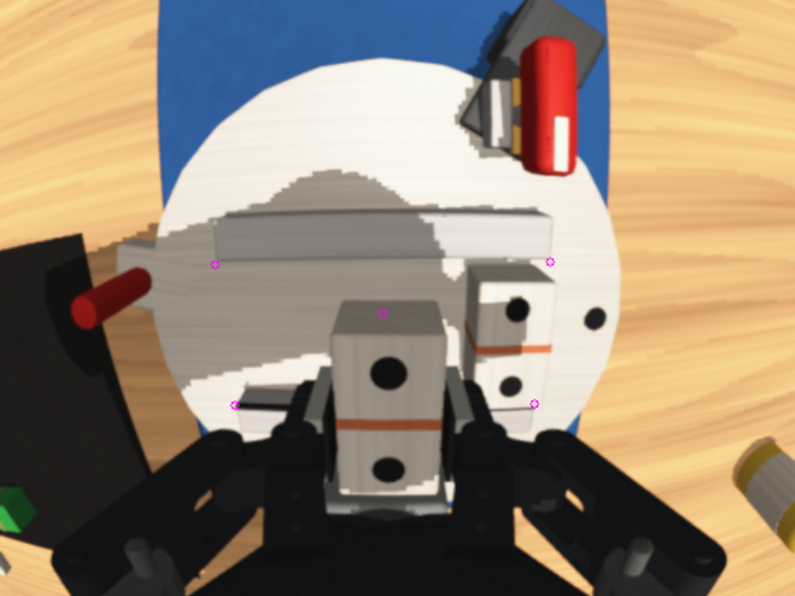

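```bash
cat > nest.py <<'E'
from h import *
t=np.radians(-4.4);X=np.array([np.cos(t),np.sin(t)]);Y=np.array([-X[1],X[0]]);AX=np.array([573.5,-57.5])
def nest(p): d=np.array(p[:2])-AX; return np.round([d@X,d@Y],1)
def world(x,y): return AX+x*X+y*Y
E
python3 - <<'E'
from nest import *
w=np.load("w7.npy",allow_pickle=True).item();st,im=w["st"],w["im"]
f=lambda u,v,z:nest(onz(im,u/1.42,v/1.42,z,st))
for u,v in[(480,279),(553,280),(466,350),(552,348),(547,408)]:print("A top",f(u,v,79))
print("held",f(388,425,st["position"][2]-151),nest(st["position"]))
print("jaw",f(215,261,65),f(552,257,65),f(238,406,65),world(-5,0))
E
python3 - <<'E'
from bench import *
print(read_state()["position"])
E
```

```text
A top [ 26.1 -40.1]
A top [ 25.7 -71.6]
A top [ -5.  -35.7]
A top [ -5.1 -74.5]
A top [-35.8 -76.3]
held [-5.3 -3.1] [-4.8 -4. ]
jaw [32.  74.8] [ 32.5 -75.4] [-42.2  73.2] [568.51473624 -57.11640486]
[566.98623886 -59.48868481 281.78229278]
```

Request:
apply_moves:
  fingers: [1,1,1,1,1,1]
  dp:
    - [0.2,0.3,0]
    - [0.2,0.3,-2]
    - [0.2,0.3,-4]
    - [0.2,0.3,-4.8]
    - [0.2,0.3,-4.8]
    - [0.2,0.3,-4.8]
  yaw: [0.5,0.5,0.5,0.5,0.5,0.5]

```text
clock: 14.55
position: [569.6, -55.9, 234.8]
ee_rot: [0.999, -0.038, 0.0, -0.005]
contact_force: [-0.0, -0.8, -1.2]
gripper_width: 32.8
```

Request:
apply_moves:
  fingers: [1,1,1,0.47,0.47,0.47,0.47]
  dp:
    - [0,0,-0.3]
    - [0,0,-0.5]
    - [0,0,-0.5]
    - [0,0,-0.5]
    - [0,0,-0.5]
    - [0,0,-0.5]
    - [0,0,-0.5]
  yaw: [0,0,0,0,0,0,0]

```text
clock: 15.25
position: [569.6, -55.9, 229.9]
ee_rot: [0.999, -0.038, 0.0, -0.005]
contact_force: [0.7, -0.2, -0.5]
gripper_width: 45.4
```

Request:
apply_moves:
  fingers: [0.47,0.47,0.47,0.47,0,0,0,0,0,0]
  dp:
    - [0,0,3]
    - [0,0,6]
    - [0,4,9]
    - [-1,8.5,11]
    - [-2,13,11]
    - [-3,17.5,11]
    - [-4,22,11]
    - [-5,26.5,11]
    - [-6,31,11]
    - [-7,35.5,11]
  yaw: [0,0,0,0,0,0,0,0,-1.3,-1.3]

```text
clock: 16.25
position: [498.9, 300.8, 340.2]
ee_rot: [0.999, -0.05, 0.0, -0.005]
contact_force: [0.8, -0.6, 0.7]
gripper_width: 85.4
```

Request:
apply_moves:
  fingers: [0,0,0,0]
  dp:
    - [-0.4,4,0]
    - [-0.6,7,-1]
    - [-0.6,7,-1]
    - [-0.6,7,-1]
  yaw: [0,0,0,0]

```text
clock: 16.65
position: [492.5, 371.2, 329.5]
ee_rot: [0.999, -0.049, -0.0, -0.004]
contact_force: [0.4, -0.3, 0.8]
gripper_width: 85.6
```

```bash
python3 blanks.py; python3 - <<'E'
from h import *
st=read_state(); im=get_image("wrist"); np.save("w8.npy",dict(st=st,im=im),allow_pickle=True)
c=im["color"]
for p in([492,371,34],):
    q=proj(im,p,st).astype(int);print(q);cv2.circle(c,tuple(map(int,q)),4,(255,0,255),1)
S=get_image("scene")["color"]
cv2.imwrite("pics/w8.png",np.hstack([c[:,80:480],cv2.resize(S[165:305,210:344],(400,420))]))
E
```

```text
scene [371. 291.] [484. 372.  24.] 179
scene [337. 316.] [614. 364.  24.] 73
side [258. 356.] [490. 374.  24.] 634
side [211. 340.] [601. 365.  24.] 136
[493.  370.  330.3] yaw 84.3 85.61856427806272 [ 0.91  0.43 -0.12 -0.01 -1.02  0.57]
[274 203]
```

View pics/w8.png

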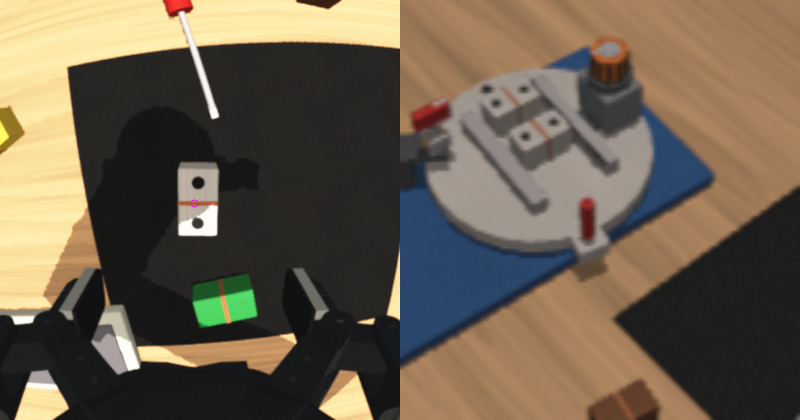

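Request:
apply_moves:
  fingers: [0.2,0.3,0.3,0.3,0.3,1,1,1,1,1]
  dp:
    - [0,-0.2,-4]
    - [0,-0.2,-8]
    - [0,-0.2,-12]
    - [0,-0.2,-14.7]
    - [0,-0.2,-14.7]
    - [0,-0.2,-14.7]
    - [0,-0.2,-14.7]
    - [0,-0.2,-14.7]
    - [0,-0.2,-14.7]
    - [0,-0.2,-14.7]
  yaw: [0,0,0,0,0,0,0,0,0,0]

```text
clock: 17.85
position: [493.8, 368.3, 186.2]
ee_rot: [0.999, -0.05, 0.002, -0.006]
contact_force: [0.3, -0.8, 7.7]
gripper_width: 32.9
```

Request:
apply_moves:
  fingers: [1,1,1,1,1,1,1,1,1,1]
  dp:
    - [0,0,4]
    - [0,0,8]
    - [0.5,-3,12]
    - [1.5,-7.5,13]
    - [2.5,-12,13]
    - [3.5,-16.5,13]
    - [4.5,-21,13]
    - [5.5,-25.5,13]
    - [6.5,-30,13]
    - [7.5,-34.3,13]
  yaw: [0,0,0,1.3,1.3,1.3,1.3,1.3,1.3,1.3]

```text
clock: 18.85
position: [568.3, 23.4, 316.2]
ee_rot: [0.999, -0.039, 0.002, -0.007]
contact_force: [0.4, 0.3, -3.1]
gripper_width: 32.9
```

Request:
apply_moves:
  fingers: [1,1,1,1,1]
  dp:
    - [0.5,-2.4,0]
    - [0.5,-2.4,0]
    - [0.5,-2.4,-3]
    - [0.5,-2.4,-6]
    - [0.5,-2.4,-6]
  yaw: [0,0,0,0,0]

```text
clock: 19.35
position: [571.2, -0.5, 252.1]
ee_rot: [0.999, -0.039, -0.003, -0.006]
contact_force: [-0.8, -0.2, -2.9]
gripper_width: 32.6
```

```bash
python3 look.py w9; python3 - <<'E'
from nest import *
print(nest(read_state()["position"]),read_state()["position"])
E
```

```text
[ 5.712e+02 -5.000e-01  2.521e+02] 85.49 32.6 [-0.8 -0.2 -2.9]
[-5.4 57. ] [ 5.72457933e+02 -2.68093636e-01  2.54560667e+02]
```

View pics/w9.png

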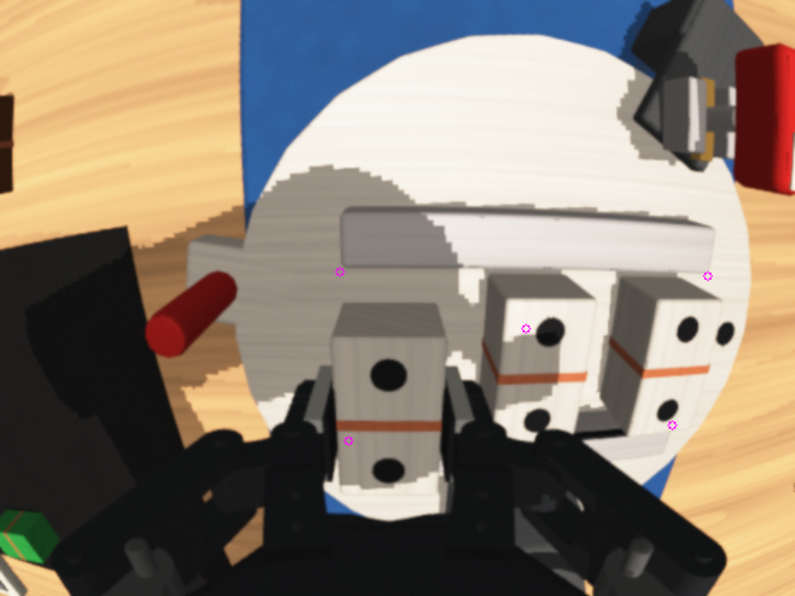

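Request:
apply_moves:
  fingers: [1,1,1,1,1,0.47,0.47,0.47,0.47]
  dp:
    - [0,0.1,-1]
    - [0,0.1,-2]
    - [0,0.1,-2.4]
    - [0,0.1,-2.6]
    - [0,0.1,-2.6]
    - [0,0.1,-2.6]
    - [0,0.1,-2.6]
    - [0,0.1,-2.6]
    - [0,0.1,-2.6]
  yaw: [0,0,0,0,0,0,0,0,0]

```text
clock: 20.3
position: [572.6, 0.7, 228.5]
ee_rot: [0.999, -0.039, -0.001, -0.006]
contact_force: [-0.0, -0.1, -0.4]
gripper_width: 45.3
```

Request:
apply_moves:
  fingers: [0.47,0.47,0.47,0.47,0,0,0,0,0,0]
  dp:
    - [0,0,3]
    - [0,0,6]
    - [-2,-1,10]
    - [-5,-2.5,11]
    - [-9.3,-4.5,11]
    - [-9.3,-4.5,11]
    - [-9.3,-4.5,11]
    - [-9.3,-4.5,11]
    - [-9.3,-4.5,11]
    - [-9.3,-4.5,11]
  yaw: [0,0,0,5,13,21,29,37,44,44]

```text
clock: 21.3
position: [479.6, -44.3, 338.4]
ee_rot: [0.941, 0.338, -0.003, -0.005]
contact_force: [0.1, 0.4, -0.5]
gripper_width: 85.6
```

```bash
python3 look.py w10; python3 -c "
from bench import *
print(read_state()['joints'])"
```

```text
[479.6 -44.3 338.4] 129.56 85.6 [ 0.1  0.4 -0.5]
[ 0.24321485  0.20763876 -0.42405531 -0.01250792 -0.94611733  2.02311025]
```

View pics/w10.png

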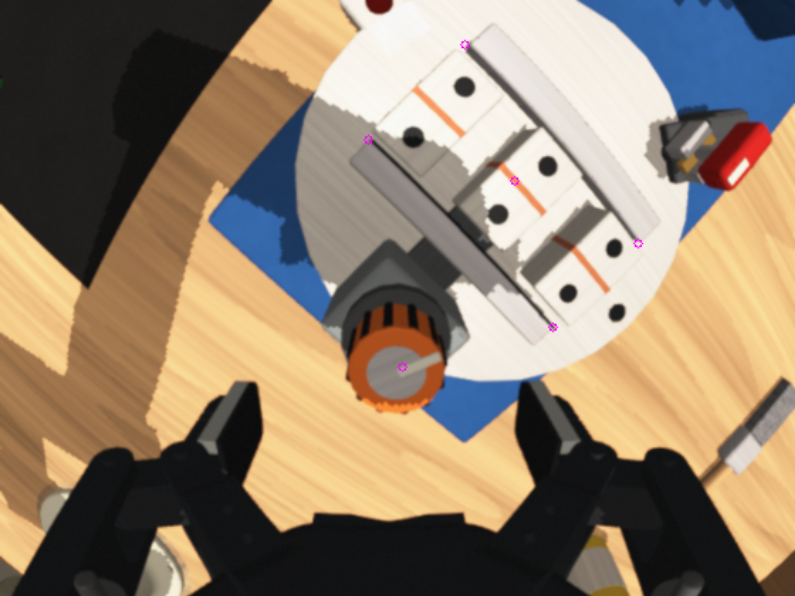

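All three blanks lie flat between the jaws, each lengthwise from jaw to jaw. Next I clamp them with the cap.

Request:
apply_moves:
  fingers: [0,0,0,0.2,1,1,1,1,1]
  dp:
    - [-0.5,-0.4,-2]
    - [-0.5,-0.4,-4]
    - [-0.5,-0.4,-4.9]
    - [-0.5,-0.4,-4.9]
    - [-0.5,-0.4,-4.9]
    - [-0.5,-0.4,-4.9]
    - [-0.5,-0.4,-4.9]
    - [-0.5,-0.4,-4.9]
    - [-0.5,-0.4,-4.9]
  yaw: [0,0,0,0,0,0,0,0,0]

```text
clock: 22.25
position: [475.9, -49.2, 291.4]
ee_rot: [0.941, 0.338, -0.001, -0.004]
contact_force: [2.5, -8.0, 2.3]
gripper_width: 38.0
```

Request:
apply_moves:
  fingers: [1,1,1,1,1,1,1,1,1,1]
  dp:
    - [0,0,0]
    - [0,0,0]
    - [0,0,0]
    - [0,0,0]
    - [0,0,0]
    - [0,0,0]
    - [0,0,0]
    - [0,0,0]
    - [0,0,0]
    - [0,0,0]
  yaw: [-8,-16,-24,-32,-40,-48,-56,-64,-72,-80]

```text
clock: 23.25
position: [475.1, -49.4, 291.5]
ee_rot: [0.937, -0.349, 0.001, -0.003]
contact_force: [-2.9, 0.2, -1.0]
gripper_width: 38.0
```

```bash
python3 -c "
from bench import *
s=read_state();print(s['joints'],s['wrist_torque'])"
```

```text
[ 0.23635405  0.25844493 -0.50060158 -0.00555176 -0.80709756  0.62459798] [0.02767921 0.50560277 0.18208614]
```

Request:
apply_moves:
  fingers: [1,1,1,1,1,1,1,1,1,1]
  dp:
    - [0,0,0]
    - [0,0,0]
    - [0,0,0]
    - [0,0,0]
    - [0,0,0]
    - [0,0,0]
    - [0,0,0]
    - [0,0,0]
    - [0,0,0]
    - [0,0,0]
  yaw: [-7,-14,-21,-28,-35,-42,-49,-56,-63,-70]

```text
clock: 24.25
position: [474.7, -49.0, 291.5]
ee_rot: [-0.565, 0.825, -0.002, 0.002]
contact_force: [-1.3, 3.0, -3.0]
gripper_width: 38.5
```

```bash
python3 -c "
from bench import *
s=read_state();print(s['joints'],s['wrist_torque'])"
```

```text
[ 0.23916137  0.25718574 -0.50545429  0.00267356 -0.80295629 -0.61021199] [0.93817817 0.30476353 0.29039411]
```

Request:
apply_moves:
  fingers: [1,1,1,1,1,1,1]
  dp:
    - [0,0,0]
    - [0,0,0]
    - [0,0,0]
    - [0,0,0]
    - [0,0,0]
    - [0,0,0]
    - [0,0,0]
  yaw: [-7,-14,-21,-28,-35,-42,-49]

```text
clock: 24.95
position: [474.7, -48.5, 291.6]
ee_rot: [-0.17, 0.985, -0.002, 0.002]
contact_force: [0.1, 2.8, -4.6]
gripper_width: 37.9
```

```bash
python3 -c "
from bench import *
s=read_state();print(s['joints'],s['wrist_torque'])"
```

```text
[ 0.24085926  0.25731026 -0.50657236  0.00628015 -0.80412758 -1.47377564] [ 0.59316814 -0.19420725  0.26256156]
```

Request:
apply_moves:
  fingers: [1,1,1,1,1,1,1]
  dp:
    - [0,0,0]
    - [0,0,0]
    - [0,0,0]
    - [0,0,0]
    - [0,0,0]
    - [0,0,0]
    - [0,0,0]
  yaw: [-7,-14,-21,-28,-35,-42,-49]

```text
clock: 25.65
position: [474.9, -48.2, 291.6]
ee_rot: [0.256, 0.967, -0.002, 0.001]
contact_force: [2.1, 1.1, -5.5]
gripper_width: 37.9
```

Request:
apply_moves:
  fingers: [0,0,0,0,0,0,0,0,0,0]
  dp:
    - [0,0,0]
    - [0,0,0]
    - [0,0,0]
    - [0,0,3]
    - [0,0,6]
    - [2,0,9]
    - [4,0,9]
    - [6,0,9]
    - [8,0,9]
    - [8,0,9]
  yaw: [0,0,0,8,16,24,32,40,48,56]

```text
clock: 26.65
position: [556.8, -48.2, 381.5]
ee_rot: [-0.231, 0.973, -0.002, 0.002]
contact_force: [-0.3, 0.3, -0.4]
gripper_width: 85.5
```

```bash
python3 look.py w11; python3 -c "
from bench import *
s=read_state();print(s['joints'],s['wrist_torque'])"
```

```text
[556.8 -48.2 381.5] 116.77 85.5 [-0.3  0.3 -0.4]
[ 0.20463446  0.2884241  -0.19733305  0.00337872 -1.08112909 -1.30653765] [ 0.01058803  0.05574295 -0.02897354]
```

View pics/w11.png

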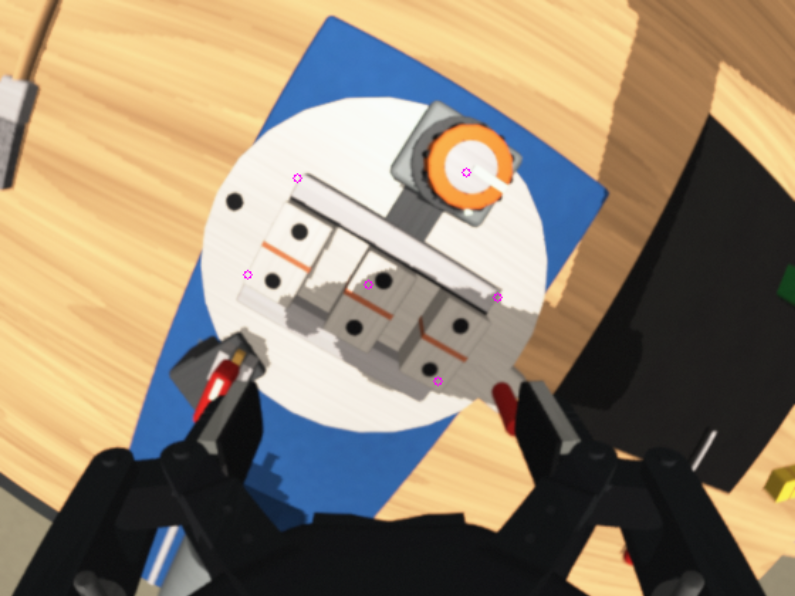

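```bash
python3 - <<'E'
from nest import *
for n in["w5","w7","w9"]:
    w=np.load(n+".npy",allow_pickle=True).item();st,im=w["st"],w["im"]
    h=cv2.cvtColor(im["color"],cv2.COLOR_BGR2HSV)
    m=cv2.inRange(h,(0,150,60),(6,255,255))|cv2.inRange(h,(174,150,60),(180,255,255))
    m=cv2.morphologyEx(m,cv2.MORPH_CLOSE,np.ones((15,15)))
    k,l,s,c=cv2.connectedComponentsWithStats(m)
    for i in range(1,k):
        if s[i,4]>300:
            b=s[i];P=[onz(im,u,v,124,st)[:2].round(1).tolist() for u,v in[(b[0]+b[2]/2,b[1]+b[3]/2),(b[0]+b[2]/2,b[1]),(b[0]+b[2]/2,b[1]+b[3]),(b[0],b[1]+b[3]/2),(b[0]+b[2],b[1]+b[3]/2)]]
            T=np.eye(4);cam=R.from_quat(st["ee_rot"]).as_matrix()@im["tool_from_camera"][:3,3]+st["position"]
            print(n,b,P,"cam",cam.round())
            r=l==i; print("post?",onz(im,*c[i],100,st).round(1))
E
```

```text
w5 [ 244    0   35  111 3556] [[661.6, -119.3], [684.8, -121.0], [639.6, -117.5], [662.2, -112.6], [661.0, -126.0]] cam [ 641. -123.  252.]
post? [ 665.2 -118.4  100. ]
w5 [  0 185  45  39 966] [[611.9, 11.5], [622.1, 7.8], [601.3, 15.7], [613.6, 31.0], [610.5, -5.6]] cam [ 641. -123.  252.]
post? [608.5  38.7 100. ]
w7 [ 366   26   41   98 3597] [[660.2, -115.3], [681.8, -117.4], [639.3, -114.1], [660.2, -106.3], [660.3, -124.8]] cam [647. -68. 257.]
post? [ 662.8 -123.8  100. ]
w7 [  50  189   56   43 1285] [[613.4, 32.6], [624.1, 29.6], [602.3, 36.2], [615.0, 51.7], [612.0, 15.8]] cam [647. -68. 257.]
post? [607.9  51.9 100. ]
w9 [ 517   31   43  106 4168] [[659.5, -105.7], [680.5, -107.9], [639.2, -106.1], [658.3, -93.7], [661.0, -119.4]] cam [650.  -7. 222.]
post? [ 662.4 -130.6  100. ]
w9 [ 102  191   64   61 2056] [[617.1, 44.9], [627.8, 42.5], [605.6, 47.8], [617.9, 58.1], [616.3, 32.9]] cam [650.  -7. 222.]
post? [609.2  58.2 100. ]
```

Request:
apply_moves:
  fingers: [0.3,0.5,0.5,0.5,0.5,0.5,0.5,0.5,0.5,0.5]
  dp:
    - [3,-2,0]
    - [6,-4,0]
    - [10.5,-7.1,0]
    - [10.5,-7.1,0]
    - [10.5,-7.1,0]
    - [10.5,-7.1,0]
    - [10.5,-7.1,0]
    - [10.5,-7.1,-2]
    - [10.5,-7.1,-3.6]
    - [10.5,-7.1,-3.6]
  yaw: [8,16,24,32,40,48,56,64,72,80]

```text
clock: 27.7
position: [659.8, -119.2, 342.6]
ee_rot: [0.805, -0.594, -0.003, -0.001]
contact_force: [-0.1, 0.0, -0.0]
gripper_width: 42.7
```

Request:
apply_moves:
  fingers: [0.5,0.5,0.5,0.5,0.5,0.5,0.5,0.5,0.5,0.5]
  dp:
    - [0,0,0]
    - [0,0,0]
    - [0,0,0]
    - [0,0,0]
    - [0,0,0]
    - [0,0,0]
    - [0,0,0]
    - [0,0,0]
    - [0,0,0]
    - [0,0,0]
  yaw: [8,16,24,32,40,48,56,64,68.8,68.8]

```text
clock: 28.7
position: [659.5, -119.3, 342.9]
ee_rot: [0.999, -0.036, -0.003, 0.001]
contact_force: [-0.4, -0.6, -0.1]
gripper_width: 42.9
```

```bash
python3 - <<'E'
from blanks import *
st=read_state(); im=get_image("wrist"); np.save("w12.npy",dict(st=st,im=im),allow_pickle=True)
print(st["position"],yaw(st),st["joints"],st["gripper_width"])
h=cv2.cvtColor(im["color"],cv2.COLOR_BGR2HSV)
m=cv2.inRange(h,(0,150,60),(6,255,255))|cv2.inRange(h,(174,150,60),(180,255,255))
m=cv2.morphologyEx(m,cv2.MORPH_CLOSE,np.ones((9,9)))
k,l,s,c=cv2.connectedComponentsWithStats(m)
for b in s[1:]:
    if b[4]>150:
        print(b,[onz(im,u,v,124,st)[:2].round(1).tolist() for u,v in[(b[0]+b[2]/2,b[1]),(b[0]+b[2]/2,b[1]+b[3]),(b[0],b[1]+b[3]/2),(b[0]+b[2],b[1]+b[3]/2)]])
E
```

```text
[ 659.48361241 -119.2603424   342.87036817] 85.87057011337272 [ 6.19474458e-02  5.05869499e-01  4.48164641e-02  5.26834540e-04
 -1.11531136e+00  1.43654366e+00] 42.87499490262439
[ 261  192   21   70 1391] [[687.7, -121.1], [640.9, -117.6], [665.7, -112.9], [664.8, -125.9]]
[ 63 262  38  39 649] [[646.2, 23.3], [611.2, 36.7], [629.0, 49.6], [629.7, 11.2]]
```

Request:
apply_moves:
  fingers: [0.5,0.5,0.5,0.5,0.5,1,1,1,1,1]
  dp:
    - [0.3,0,-2]
    - [0.3,0,-4]
    - [0.3,0,-6]
    - [0.3,0,-6.9]
    - [0.3,0,-6.9]
    - [0.3,0,-6.9]
    - [0.3,0,-6.9]
    - [0.3,0,-6.9]
    - [0.3,0,-6.9]
    - [0.3,0,-6.9]
  yaw: [0,0,0,0,0,0,0,0,0,0]

```text
clock: 29.75
position: [663.0, -118.6, 275.5]
ee_rot: [0.999, -0.036, -0.001, 0.0]
contact_force: [-1.2, 4.7, 6.2]
gripper_width: 12.7
```

Request:
apply_moves:
  fingers: [1,1,1,1,1,1]
  dp:
    - [0,0,0.5]
    - [0,0,1.0]
    - [0,0,1.6]
    - [0,0,1.6]
    - [0,0,1.6]
    - [0,0,1.6]
  yaw: [0,0,0,0,0,0]

```text
clock: 30.35
position: [663.0, -118.6, 290.7]
ee_rot: [0.999, -0.036, -0.002, 0.0]
contact_force: [3.7, 1.6, -8.1]
gripper_width: 13.0
```

Request:
apply_moves:
  fingers: [1,1,1,1,1,1,1,1,1,1]
  dp:
    - [0,0,0]
    - [0,0,0]
    - [0,0,0]
    - [0,0,0]
    - [0,0,0]
    - [0,0,0]
    - [0,0,0]
    - [0,0,0]
    - [0,0,0]
    - [0,0,0]
  yaw: [-8,-16,-24,-32,-40,-48,-56,-64,-72,-80]

```text
clock: 31.35
position: [662.1, -119.9, 289.8]
ee_rot: [0.74, -0.673, -0.002, 0.001]
contact_force: [0.8, -2.1, -7.8]
gripper_width: 13.0
```

Request:
apply_moves:
  fingers: [1,1,1,1]
  dp:
    - [0,0,0]
    - [0,0,0]
    - [0,0,0]
    - [0,0,0]
  yaw: [-6,-11,-13,-13]

```text
clock: 31.75
position: [661.9, -120.0, 289.4]
ee_rot: [-0.66, 0.751, 0.003, -0.002]
contact_force: [2.4, -0.3, -8.2]
gripper_width: 12.9
```

```bash
python3 -c "
from blanks import *
s=read_state();print(s['position'],s['wrist_torque'],s['contact_force'],yaw(s))"
```

```text
[ 661.90463513 -119.97734224  289.38013319] [ 0.06450452 -0.83166497  1.01150998] [ 2.39734271 -0.3220087  -8.1851772 ] 172.63241870462866
```

Request:
apply_moves:
  fingers: [1,1,1,0.5,0.5,0.5,0.5]
  dp:
    - [0,0,-0.2]
    - [0,0,-0.3]
    - [0,0,-0.3]
    - [0,0,-0.3]
    - [0,0,-0.3]
    - [0,0,-0.3]
    - [0,0,-0.3]
  yaw: [2,2,2,2,2,2,2]

```text
clock: 32.45
position: [661.8, -120.2, 286.7]
ee_rot: [-0.673, 0.74, 0.003, -0.002]
contact_force: [-0.2, -0.2, 0.1]
gripper_width: 42.7
```

Request:
apply_moves:
  fingers: [0.5,0.5,0.5,0.5,0.5,0.5]
  dp:
    - [0,0,2]
    - [0,0,5]
    - [-3,4,8]
    - [-6,8,8]
    - [-6,8,8]
    - [-6,8,8]
  yaw: [0,0,0,0,0,0]

```text
clock: 33.05
position: [601.1, -39.3, 367.8]
ee_rot: [-0.674, 0.739, 0.002, -0.001]
contact_force: [0.5, -0.2, -0.1]
gripper_width: 42.7
```

```bash
python3 - <<'E'
from blanks import *
st=read_state(); im=get_image("wrist"); np.save("w13.npy",dict(st=st,im=im),allow_pickle=True)
print(st["position"],yaw(st),st["joints"][5])
D=get_image("side")
def red(im,st,zs):
    h=cv2.cvtColor(im["color"],cv2.COLOR_BGR2HSV)
    m=cv2.inRange(h,(0,150,60),(6,255,255))|cv2.inRange(h,(174,150,60),(180,255,255))
    m=cv2.morphologyEx(m,cv2.MORPH_CLOSE,np.ones((5,5)))
    k,l,s,c=cv2.connectedComponentsWithStats(m)
    for b in s[1:]:
        if b[4]>30: print(b,[onz(im,u,v,zs,st)[:2].round(1).tolist() for u,v in[(b[0]+b[2]/2,b[1]),(b[0]+b[2]/2,b[1]+b[3]),(b[0],b[1]+b[3]/2),(b[0]+b[2],b[1]+b[3]/2)]])
red(im,st,136); print("side"); red(D,None,136)
c=im["color"]; cv2.imwrite("pics/w13.png",np.hstack([cv2.resize(c,None,fx=.95,fy=.95),cv2.resize(D["color"][140:270,200:284],(258,399))]))
E
```

```text
[601.11667081 -39.25446572 367.77838943] 174.71688968847138 -0.2937739954853831
[ 157   88   28   66 1427] [[655.1, -139.5], [660.8, -97.4], [667.2, -120.0], [648.5, -117.2]]
[272 290  18  42 599] [[598.8, 7.6], [602.1, 47.0], [607.1, 25.7], [593.6, 27.1]]
side
[354 129   8   7  46] [[375.0, -415.2], [370.4, -372.4], [385.3, -390.4], [360.0, -396.7]]
[245 169   7  11  40] [[659.9, -117.7], [644.4, -68.6], [661.8, -90.3], [642.3, -95.2]]
[247 225   5  16  73] [[587.8, 102.6], [571.5, 154.4], [585.4, 130.5], [573.6, 127.5]]
[143 331  45  13 477] [[658.9, 423.7], [646.6, 448.9], [694.8, 447.3], [610.6, 425.6]]
```

View pics/w13.png

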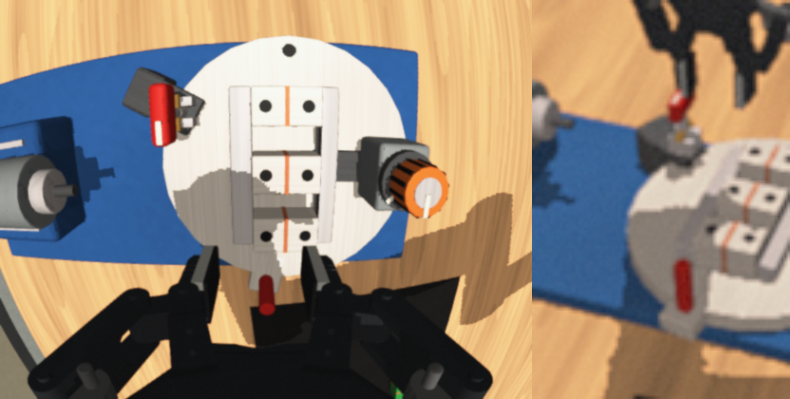

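The wing is turned across the slot and stays up, so the plunger is held out. All blanks are still tight between the jaws. Next is the red post.

Request:
apply_moves:
  fingers: [0.5,0.5,0.5,0.5,0.5,0.5,0.5,0.5]
  dp:
    - [0,4,0]
    - [0,8,0]
    - [-0.1,11,0]
    - [-0.1,11,-4]
    - [-0.1,11,-8]
    - [-0.1,11,-11]
    - [-0.1,11,-12.5]
    - [-0.1,11,-12.5]
  yaw: [-3,-6.9,-6.9,-6.9,-6.9,-6.9,-6.9,-6.9]

```text
clock: 33.95
position: [601.2, 68.2, 237.9]
ee_rot: [-0.626, 0.779, 0.004, -0.005]
contact_force: [-1.0, 0.1, 0.4]
gripper_width: 42.5
```

Request:
apply_moves:
  fingers: [1,1,1,1,1,1]
  dp:
    - [0,0,0]
    - [0,0,0]
    - [0,0,0]
    - [0,0,0]
    - [0,0,0]
    - [0,0,0]
  yaw: [0,0,0,0,0,0]

```text
clock: 34.55
position: [601.5, 68.0, 238.5]
ee_rot: [-0.627, 0.779, 0.003, -0.005]
contact_force: [2.8, -3.4, -3.1]
gripper_width: 14.6
```

```bash
python3 - <<'E'
from h import *
s=read_state();p=s["position"];A=np.array([572.5,-57.2])
d=p[:2]-A;r=np.hypot(*d);a=np.arctan2(d[1],d[0]);print(p,r,np.degrees(a),s["contact_force"],s["gripper_width"])
for k in range(1,13):
    q=A+r*np.array([np.cos(a+np.radians(5*k)),np.sin(a+np.radians(5*k))])-p[:2];print(5*k,(q/10).round(2))
E
```

```text
[601.52753376  67.97575818 238.45790672] 128.49734686903554 76.94420070152708 [ 2.81915521 -3.35363287 -3.09382112] 14.590617539727978
5 [-1.1   0.21]
10 [-2.22  0.31]
15 [-3.34  0.32]
20 [-4.46  0.24]
25 [-5.56  0.05]
30 [-6.65 -0.23]
35 [-7.7 -0.6]
40 [-8.73 -1.06]
45 [-9.7  -1.61]
50 [-10.63  -2.25]
55 [-11.49  -2.96]
60 [-12.29  -3.74]
```

Request:
apply_moves:
  fingers: [1,1,1,1,1,1,1,1,1,1]
  dp:
    - [-0.55,0.1,0]
    - [-1.1,0.2,0]
    - [-1.66,0.26,0]
    - [-2.2,0.3,0]
    - [-2.8,0.3,0]
    - [-3.3,0.3,0]
    - [-3.9,0.3,0]
    - [-4.5,0.2,0]
    - [-5,0.1,0]
    - [-5.6,0,0]
  yaw: [2.5,5,7.5,10,12.5,15,17.5,20,22.5,25]

```text
clock: 35.55
position: [545.7, 69.2, 238.5]
ee_rot: [0.781, -0.625, -0.002, 0.003]
contact_force: [4.3, 2.6, -6.2]
gripper_width: 14.8
```

```bash
cat > arc.py <<'E'
from blanks import *
s=read_state();p=s["position"];A=np.array([572.5,-57.2])
d=p[:2]-A;r=np.hypot(*d);a=np.arctan2(d[1],d[0]);print(p,r,np.degrees(a),yaw(s),s["contact_force"],s["gripper_width"])
for e in range(110,140,5):
    t=np.radians(e);q=A+128.5*np.array([np.cos(t),np.sin(t)])-p[:2];print(e,(q/10).round(2))
for e in (137,138):
    t=np.radians(e);q=A+128.5*np.array([np.cos(t),np.sin(t)])-p[:2];print(e,(q/10).round(2))
E
python3 arc.py
```

```text
[545.66399707  69.18779801 238.48682658] 129.20544314428253 101.98761500747787 12.706938530420473 [ 4.26188649  2.5729965  -6.24327104] 14.796656198700825
110 [-1.71 -0.56]
115 [-2.75 -0.99]
120 [-3.74 -1.51]
125 [-4.69 -2.11]
130 [-5.58 -2.8 ]
135 [-6.4  -3.55]
137 [-6.71 -3.88]
138 [-6.87 -4.04]
```

Request:
apply_moves:
  fingers: [1,1,1,1,1,1,1,1,1,1]
  dp:
    - [-0.9,-0.25,0]
    - [-1.7,-0.56,0]
    - [-2.3,-0.8,0]
    - [-2.75,-1,0]
    - [-3.3,-1.25,0]
    - [-3.75,-1.5,0]
    - [-4.25,-1.8,0]
    - [-4.7,-2.1,0]
    - [-5.15,-2.45,0]
    - [-5.6,-2.8,0]
  yaw: [4,8,10.5,13,15.5,18,20.5,23,25.5,28]

```text
clock: 36.55
position: [489.2, 42.4, 238.5]
ee_rot: [0.909, -0.416, -0.001, 0.003]
contact_force: [0.8, 5.1, -6.5]
gripper_width: 14.5
```

```bash
python3 arc.py
```

```text
[489.15614243  42.40477006 238.46374565] 129.87420380346754 129.9207612002722 40.807633844219026 [ 0.83971601  5.06633274 -6.51307923] 14.516342670989985
110 [3.94 2.11]
115 [2.9  1.69]
120 [1.91 1.17]
125 [0.96 0.57]
130 [ 0.07 -0.12]
135 [-0.75 -0.87]
137 [-1.06 -1.2 ]
138 [-1.22 -1.36]
```

Request:
apply_moves:
  fingers: [1,1,1,1,1,1]
  dp:
    - [-0.4,-0.4,0]
    - [-0.8,-0.8,0]
    - [-1,-1.05,0]
    - [-1.1,-1.15,0]
    - [-1.1,-1.15,0]
    - [-1.1,-1.15,0]
  yaw: [2,5,7,7,7,7]

```text
clock: 37.15
position: [477.8, 31.7, 238.5]
ee_rot: [0.933, -0.36, -0.002, 0.002]
contact_force: [-1.5, 4.8, -3.5]
gripper_width: 14.2
```

```bash
python3 arc.py|head -1
```

```text
[477.82045003  31.69276343 238.45813929] 129.86970614429913 136.8055483453613 47.762258011233 [-1.48018713  4.78071251 -3.50323617] 14.243653225826847
```

Request:
apply_moves:
  fingers: [1,1,1,1]
  dp:
    - [-0.1,-0.1,0]
    - [-0.15,-0.15,0]
    - [-0.15,-0.15,0]
    - [-0.15,-0.15,0]
  yaw: [0,0,0,0]

```text
clock: 37.55
position: [477.3, 31.3, 238.5]
ee_rot: [0.933, -0.36, -0.0, 0.001]
contact_force: [2.6, 6.5, -7.9]
gripper_width: 14.4
```

```bash
python3 arc.py|head -1
```

```text
[477.25083223  31.32553239 238.48120527] 130.03527923400904 137.09530572609796 47.75894491317172 [ 2.64920429  6.50678094 -7.89226782] 14.393161910967645
```

Request:
apply_moves:
  fingers: [1,1,1,1]
  dp:
    - [-0.15,-0.15,0]
    - [-0.3,-0.3,0]
    - [-0.3,-0.3,0]
    - [-0.3,-0.3,0]
  yaw: [0,0,0,0]

```text
clock: 37.95
position: [476.2, 30.6, 238.5]
ee_rot: [0.933, -0.36, 0.002, -0.003]
contact_force: [5.6, 11.2, -12.9]
gripper_width: 14.5
```

```bash
python3 arc.py|head -1
```

```text
[476.18535023  30.59459854 238.51846938] 130.32422373534658 137.64959500497912 47.78377968058254 [  5.63464015  11.24227115 -12.94386658] 14.491048888973975
```

Request:
apply_moves:
  fingers: [1,1,1,1,1]
  dp:
    - [0.15,0.12,0]
    - [0.3,0.25,0]
    - [0.3,0.25,0]
    - [0.3,0.25,0]
    - [0.3,0.25,0]
  yaw: [0,0,0,0,0]

```text
clock: 38.45
position: [478.2, 32.5, 238.4]
ee_rot: [0.933, -0.361, 0.001, -0.002]
contact_force: [-4.6, -0.5, 2.6]
gripper_width: 14.7
```

```bash
python3 arc.py|head -1
```

```text
[478.21717592  32.48938335 238.41659222] 130.1285380067817 136.4302709137181 47.729192160558796 [-4.58687589 -0.54808544  2.55380739] 14.673947950420107
```

Request:
apply_moves:
  fingers: [0.5,0.5,0.5,0.5,0.5,0.5,0.5,0.5,0.5,0.5]
  dp:
    - [0,0,0]
    - [0,0,0]
    - [0,0,0]
    - [0,0,4]
    - [0,0,8]
    - [0,0,12]
    - [3,-2.5,13]
    - [6,-5,13]
    - [10,-8,13]
    - [14,-11.5,13]
  yaw: [0,0,0,0,0,0,-7,-14,-21,-28]

```text
clock: 39.45
position: [617.5, -81.2, 369.2]
ee_rot: [0.817, -0.577, 0.002, -0.002]
contact_force: [0.4, 0.4, 0.4]
gripper_width: 42.7
```

Request:
apply_moves:
  fingers: [0.5,0.5,0.5,0.5,0.5]
  dp:
    - [3,-2.5,0]
    - [4.4,-3.7,0]
    - [4.4,-3.7,-2]
    - [4.4,-3.7,-2]
    - [4.4,-3.7,-2]
  yaw: [-8,-16,-24,-24,-24]

```text
clock: 39.95
position: [661.7, -118.1, 349.0]
ee_rot: [-0.68, 0.733, -0.003, 0.002]
contact_force: [0.2, 0.4, 0.5]
gripper_width: 42.7
```

```bash
python3 - <<'E'
from blanks import *
st=read_state(); im=get_image("wrist"); np.save("w14.npy",dict(st=st,im=im),allow_pickle=True)
print(st["position"],yaw(st),st["joints"])
h=cv2.cvtColor(im["color"],cv2.COLOR_BGR2HSV)
m=cv2.inRange(h,(0,150,60),(6,255,255))|cv2.inRange(h,(174,150,60),(180,255,255))
m=cv2.morphologyEx(m,cv2.MORPH_CLOSE,np.ones((9,9)))
k,l,s,c=cv2.connectedComponentsWithStats(m)
for b in s[1:]:
    if b[4]>150: print(b,[onz(im,u,v,136,st)[:2].round(1).tolist() for u,v in[(b[0]+b[2]/2,b[1]),(b[0]+b[2]/2,b[1]+b[3]),(b[0],b[1]+b[3]/2),(b[0]+b[2],b[1]+b[3]/2)]])
E
```

```text
[ 661.65141281 -118.06565574  348.95566702] 175.70824838752026 [ 0.06390891  0.50194852  0.05337163  0.00252293 -1.11640193 -0.13991487]
[ 265  199   24   72 1471] [[658.8, -145.7], [662.2, -98.2], [667.7, -123.6], [653.2, -122.5]]
[441 314  30  36 423] [[525.8, -43.8], [515.6, -2.8], [536.3, -27.9], [504.9, -20.4]]
```

Request:
apply_moves:
  fingers: [0.5,0.5,0.5,0.5,0.5,1,1,1,1,1]
  dp:
    - [0,-0.1,-2]
    - [0,-0.1,-4]
    - [0,-0.1,-5.5]
    - [0,-0.15,-6.3]
    - [0,-0.15,-6.3]
    - [0,-0.15,-6.3]
    - [0,-0.15,-6.3]
    - [0,-0.15,-6.3]
    - [0,-0.15,-6.3]
    - [0,-0.15,-6.3]
  yaw: [0,0,0,0,0,0,0,0,0,0]

```text
clock: 41.0
position: [660.6, -119.3, 288.7]
ee_rot: [-0.68, 0.733, -0.002, 0.001]
contact_force: [-4.7, 1.5, 4.4]
gripper_width: 12.7
```

Request:
apply_moves:
  fingers: [1,1,1,1]
  dp:
    - [0,0,0.3]
    - [0,0,0.4]
    - [0,0,0.4]
    - [0,0,0.4]
  yaw: [0,0,0,0]

```text
clock: 41.4
position: [660.6, -119.2, 291.5]
ee_rot: [-0.68, 0.733, -0.002, 0.001]
contact_force: [1.7, -0.9, -8.7]
gripper_width: 12.8
```

Now I twist it back counter-clockwise by 90°, holding it at this height.

Request:
apply_moves:
  fingers: [1,1,1,1,1,1,1,1,1,1]
  dp:
    - [0,0,0]
    - [0,0,0]
    - [0,0,0]
    - [0,0,0]
    - [0,0,0]
    - [0,0,0]
    - [0,0,0]
    - [0,0,0]
    - [0,0,0]
    - [0,0,0]
  yaw: [8,16,24,32,40,48,56,64,72,80]

```text
clock: 42.4
position: [661.4, -119.0, 291.2]
ee_rot: [0.993, -0.121, 0.002, -0.002]
contact_force: [4.2, 0.1, -7.8]
gripper_width: 12.7
```

Request:
apply_moves:
  fingers: [1,1,1,1]
  dp:
    - [0,0,0]
    - [0,0,0]
    - [0,0,0]
    - [0,0,0]
  yaw: [6,11,12,12]

```text
clock: 42.8
position: [661.5, -119.1, 290.8]
ee_rot: [1.0, -0.019, 0.002, -0.003]
contact_force: [3.3, -0.8, -8.7]
gripper_width: 12.8
```

```bash
python3 -c "
from blanks import *
s=read_state();print(s['position'],s['wrist_torque'],s['contact_force'],yaw(s))"
```

```text
[ 661.54118429 -119.07033407  290.76617412] [-0.05867489 -0.72338136 -0.60405765] [ 3.33955739 -0.8089455  -8.6754156 ] 87.87060795181469
```

Request:
apply_moves:
  fingers: [1,1,1,1,1,1]
  dp:
    - [0,0,-0.4]
    - [0,0,-0.8]
    - [0,0,-1.2]
    - [0,0,-1.6]
    - [0,0,-1.6]
    - [0,0,-1.6]
  yaw: [0,0,-1,-1,-1,-1]

```text
clock: 43.4
position: [661.5, -119.0, 276.7]
ee_rot: [1.0, -0.027, 0.003, -0.002]
contact_force: [-2.7, 1.0, 5.6]
gripper_width: 12.4
```

Request:
apply_moves:
  fingers: [0.5,0.5,0.5,0.5,0.5,0.5,0.5,0.5,0.5,0.5]
  dp:
    - [0,0,0]
    - [0,0,0]
    - [0,0,0]
    - [0,0,0]
    - [0,0,4]
    - [0,0,8]
    - [-4,0,10]
    - [-8,0,12]
    - [-12,0,14]
    - [-12,0,14]
  yaw: [0,0,0,0,0,0,0,0,0,0]

```text
clock: 44.4
position: [538.1, -119.4, 420.9]
ee_rot: [1.0, -0.027, 0.005, -0.002]
contact_force: [1.3, 0.2, -0.4]
gripper_width: 42.5
```

```bash
python3 - <<'E'
from blanks import *
st=read_state(); im=get_image("wrist"); print(st["position"],yaw(st))
D=get_image("side");S=get_image("scene")
h=cv2.cvtColor(im["color"],cv2.COLOR_BGR2HSV)
m=cv2.inRange(h,(0,150,60),(6,255,255))|cv2.inRange(h,(174,150,60),(180,255,255))
m=cv2.morphologyEx(m,cv2.MORPH_CLOSE,np.ones((9,9)))
k,l,s,c=cv2.connectedComponentsWithStats(m)
for b in s[1:]:
    if b[4]>150: print(b,[onz(im,u,v,124,st)[:2].round(1).tolist() for u,v in[(b[0]+b[2]/2,b[1]),(b[0]+b[2]/2,b[1]+b[3]),(b[0],b[1]+b[3]/2),(b[0]+b[2],b[1]+b[3]/2)]])
h=cv2.cvtColor(D["color"],cv2.COLOR_BGR2HSV)
m=cv2.inRange(h,(0,170,90),(4,255,255))|cv2.inRange(h,(176,170,90),(180,255,255))
k,l,s,c=cv2.connectedComponentsWithStats(m);print([ (s[i].tolist(),c[i].round(1)) for i in range(1,k) if s[i,4]>30])
cv2.imwrite("pics/w15.png",np.hstack([cv2.resize(im["color"],(440,330)),cv2.resize(D["color"][140:265,200:336],(359,330))]))
E
```

```text
[ 538.06995131 -119.36866778  420.87710178] 86.9302665259415
[258  36  17  51 797] [[681.5, -120.8], [638.4, -118.5], [660.2, -112.8], [659.3, -126.5]]
[129 239  27  29 390] [[512.3, 6.6], [481.6, 13.3], [497.5, 24.7], [497.0, -4.6]]
[494 319  21  23 330] [[375.6, -401.5], [333.2, -417.8], [360.1, -389.0], [349.7, -430.8]]
[([354, 129, 7, 7, 43], array([357. , 132.1])), ([242, 172, 14, 8, 78], array([247.9, 175.8])), ([296, 225, 5, 15, 50], array([298. , 232.1])), ([143, 332, 44, 12, 443], array([164.4, 337.1]))]
```

View pics/w15.png

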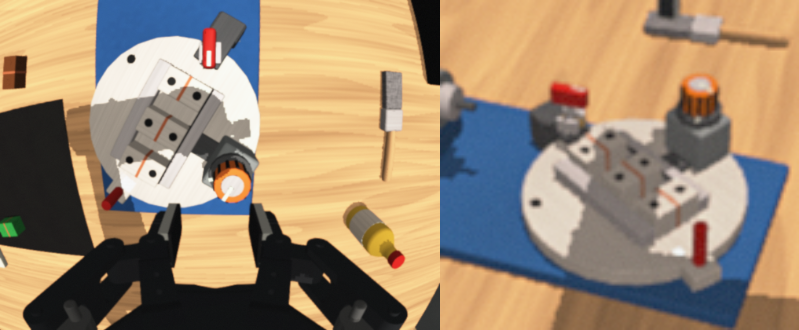

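The wing blob in the side view is the same as at the start, at (247.9,175.8), so the pin is fully home. The platform is at the cutting station and the blanks are still clamped.

```bash
python3 -c "
from bench import *
print(job_done())"
```

```text
the job is handed in; nothing more can be done
None
```

I finished the whole job in the order asked and handed it in at about 44 s on the robot's clock; the hand-in reported no verdict.

- **Blanks:** All three were on the mat. I opened the vise to its stop, then laid them flat in a row, each lengthwise from jaw to jaw.
- **Clamping:** I turned the cap clockwise about 250°, well past the 149° it needs. The torque stayed at 0.26–0.29 N m, which is the clutch slipping. The wrist view showed the jaw about 12 mm in, against all three blanks.
- **Plunger out:** I pulled it up, twisted it 90° clockwise and let go, and it stayed out by itself.
- **Swing:** I turned the vise by its post to the far stop, then backed it off slightly to the cutting station.
- **Plunger home:** After twisting it back, the grip came down 12 mm, its full travel. In the side view the wing was back exactly where it was at the start, so I take the pin as fully home.

**Last checks:** The final pictures show the three blanks still clamped, with the gripper clear of everything. I did not touch the oil bottle, the brush, the screwdriver or the look-alikes. None of the last checks failed. Earlier, my estimates of the vise position differed by 2–3 mm between views, which was within the slack when placing the blanks. I did not tug the vise to test the lock.

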